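# Nest a sample cup in its cooling jacket and send it through the flap

## Robot

A 6-joint arm with a two-finger parallel gripper is mounted at the origin on the work surface. World frame = base frame: x ahead of the robot, y to its left, z up, the work surface at z = 0. Lengths are in mm, angles in degrees, forces in N, time in s.
With the tool pointing down it reaches from about 325 to 925 mm from the base axis. Payload 3.1 kg.
Tool frame: the origin (TCP) lies at the very end of the fingers, on their centre line; the grasp point (between the pads) lies grasp_offset behind it (grasp_offset is the distance from the TCP to the grasp point, in mm); z points along the fingers, y is the line along which they close (so a half turn about z gives the same grasp; the last joint's range is limited). The gripper opens to 85 mm and grips with 20 to 120 N. Pads are 22 mm wide; open, the fingers measure 114 mm over their backs; the gripper's body (76 mm by 85 mm) begins 54 mm behind the grasp point. The pads swing forward as they close: fully open they stand 13 mm farther back than shut.
Start: joints at [56.654, 12.427, 92.441, -0, 75.132, -6.429], TCP at [282.927, 557.307, 231.3] pointing down, gripper open.
Joint ranges: [-157.48, 157.48], [-44.54, 120.13], [17.64, 146.25], [-64.5, 244.5], [7.68, 150.69], [-147.95, 147.95]. Speed limits (degrees/s): [159.86, 159.86, 180, 180, 180, 180].

## Interface

Orientations are given as [roll, pitch, yaw] about the fixed x, y, z axes, in that order (R = Rz(yaw) Ry(pitch) Rx(roll)).
In Python, from station import * gives the robot as it stands. Calls block until the motion is done:
- goto(position, orientation): joint-space move of the TCP to a pose.
- move_l(position, attitude=None, speed=150): straight line of the TCP; attitude=None keeps the orientation; speed is the mean speed in mm/s.
- move_j(angles): joint-space move.
- grip(opening, squeeze=None): finger opening in mm; squeeze is the grip in N (None keeps the last); returns when the fingers have stopped.
- wait(seconds).
- solve_ik(position, orientation): joint angles nearest the present ones, or None.
- get_obs(): the state.
- get_image(name): name is "scene" or "top"; returns the picture (384x512x3 uint8, red, green, blue); there is no depth.
- get_calibration(name): a dict with "fx", "fy", "cx", "cy" (pixels), "R" (3x3) and "t" (3): a world point X has camera coordinates R X + t. Camera axes: x right, y down, z forward; pixel columns grow to the right and rows downward; lengths in mm; the calibration is good to about 2 mm. A picture is of the moment at which its call begins. get_calibration takes no time and is no camera call.
A pose or a line that the arm cannot do raises Unreachable and nothing moves.
- sign_off(): hands the job in; it is judged then, once.
Trained networks look in the newest picture that a camera, given by its name, has taken for a name from the list of things; names that differ only in an ending like _2 or _b are one class to them, and where a whole thing is asked for, a point or a joint stands for the part that bears it (a point fixed in the world has none). Each returns a list of dicts, best first, with "score" (0 to 1); they miss things now and then, are a little off and sometimes report something else, mostly with a low value. They report only what shows in the picture. A call takes as long as a camera call. They do not tell look-alikes from the thing itself.
- spot_in(name, camera): "extent" ([centre column, centre row, width, height] in pixels, round what is visible of it).
- regions_of(name, camera): "region" (384x512 bool, what is visible of it) and "extent" ([centre column, centre row, width, height] in pixels, round what is visible of it).
The state is a dict: "t": time; "joint_pos": joint angles; "qvel": joint speeds; "effort": joint torques, N m; "tcp_pos": TCP position; "ee_rot": TCP orientation; "wrist_force": force on the tool from outside, world axes, zero at the start; "moment": the same for the moment, N m; "grip_width": finger opening in mm; "grip_force": force on a finger pad.
Only numpy, scipy, OpenCV 4.12 (cv2) and the standard library are available. Lean on these libraries where they do the work, as an engineer would, in place of code of your own. Each camera call takes 0.05 s, during which the arm holds its last target. There are 200 camera calls.

## Task

Take the white cup out of the slanted rack, lower it upright into the blue jacket standing on the carriage and press it in gently until the jacket's rim lies within the green stripe on the cup; do not drop it in, and stop before the stripe disappears and the cup wedges. Then, with the cup let go and still nested like that, slide the carriage through the orange flap into the box, fully home, so that the flap falls shut behind it. Leave the grey cup and everything else on the bench where it is.

Things in the scene. Friction and masses are not known exactly. Their poses are not given: they have to be found in the camera images.
- cup: White cup to nest, 95 mm tall, about 90 g. Origin: centre of its underside; z up its axis to the mouth. The lower 52 mm taper: radius 24.5 mm at the foot, +0.10 mm per mm of height; above is a straight collar 62 mm wide, wall 3 mm, the place to grip. Green stripe on the taper 37.5 to 45.5 mm above the foot. It starts in either place of the rack, leaning 35 degrees towards the robot, collar free.
- cup_rim (a point): Centre of the white cup's mouth, 95 mm above its foot along its axis. A thin red band runs round the collar 9 mm below the mouth.
- dark_cup: Grey cup of the same shape with a black band, in the other place of the rack. Leave it alone.
- rack: Fixed grey slanted rack, base 150 by 250 mm. Origin: centre of its underside; x points away from the robot. Two places at y = +60 and -60 mm; in each a cup leans with its axis 35 degrees from vertical, mouth towards the rack's -x, foot centre at x 45, z 36 mm. It encloses only the lower 48 mm of a cup (68 mm wide there); 58 mm are free between the two collars.
- jacket: Blue open tapered jacket, 90 mm tall, loose, upright in a shallow black collar on the carriage, its underside 22 mm above the bench. Origin: centre of its underside. Wall 4 mm, inner radius 29.3 mm at the rim, 0.10 mm less per mm downwards: a cup wedges when its foot is 42 mm above this origin. Well nested: foot at 44.5 to 52.5 mm (rim within the green stripe), best 48.5; play there 0.6 mm.
- jacket_rim (a point): Centre of the jacket's mouth, 90 mm above its underside.
- disc (a joint): Yellow ejector disc inside the jacket, radius 21.5 mm. Value: metres pushed down, 0 at the top, 0.022 at most. Its top face is 60 mm minus this above the jacket's underside. Held by friction: about 6 N moves it, it stays where left and carries the cup's weight. The cup's foot stands on it, so well nested is 0.0075 to 0.0155, best 0.0115.
- station: Fixed white box, clear roof, open mouth. Origin: on the bench under the flap; -y points through the flap into the box, -x to the robot's side. Box: x -81 to +81 mm, y -240 to +16 mm, 224 mm high. The carriage starts on open rails at y = +130 mm. Under the near (-x) wall a slot lets the carriage's arm pass.
- carriage (a joint): How far (m) the carriage has slid towards the station's -y: 0 at the start, 0.28 at its end stop (home). Friction about 1.5 N, it stays where it is left.
- post (a point): Centre of the top of the carriage's yellow push post, 24 mm square, 78 mm tall, its top 100 mm above the bench, 140 mm to the near (-x) side of the carriage's centre, always outside the box, 47 mm from its near wall. Pushing or gripping it moves the carriage.
- flap (a joint): Orange clear flap, 132 mm wide, 105 mm long, hung from a hinge 205 mm above the bench across the box's mouth, down to 100 mm. Value (rad): 0 hanging shut, grows as it swings inwards (station's -y), 1.75 at most. 35 g, no spring: the passing cup and jacket lift it, it falls shut when they are past.
- reagent_bottle: Bystander: clear bottle with blue cap, radius 40 mm, 170 mm tall; origin at the underside.
- small_bottle: Bystander: amber bottle with blue cap, radius 30 mm, 120 mm tall; origin at the underside.
- pink_box: Bystander: pink box, 100 by 120 by 50 mm; origin at the underside.
- tip_box: Bystander: black tip box, 85 by 125 by 55 mm; origin at the underside.
- beaker: Bystander: clear beaker, radius 45 mm, 110 mm tall; origin at the underside.
Things that resemble listed ones, but are neither listed nor needed, are in the scene too. What is shaped like the cup but pink or purple is not meant.

How it is judged (in metres and radians):
On the way, in this order (a step that is already met when the one before it is completed fails the run):
1. the cup nested upright in the jacket, jacket's rim within the green stripe, let go, the carriage still in front of the flap (z of cup in the frame of jacket between 0.0445 and 0.0525 m and angle between the z axis of cup and the z axis of jacket, either way round below 0.06 rad and angle between cup's own z axis and vertical below 0.1 rad and horizontal distance between cup and jacket below 0.006 m and value of joint carriage below 0.03 m and contact force between the fingers and cup below 0.1 N and linear speed of cup below 0.02 m/s), for 0.2 s.
2. the flap swung open as the carriage passes (value of joint flap above 0.6 rad and value of joint carriage above 0.1 m), for 0.05 s.
3. the carriage home, the flap shut (value of joint carriage above 0.268 m and value of joint flap below 0.1 rad), for 0.2 s.
At the end, for the whole second after the job is handed in: The cup stands upright (within 0.1 rad) in the jacket, coaxial with it (within 6 mm and 0.06 rad), its foot 44.5 to 52.5 mm above the jacket's underside (rim within the green stripe); the carriage is within 12 mm of its end stop, the flap hangs shut (within 0.1 rad), and cup and jacket are at rest (all of step 3 and z of cup in the frame of jacket between 0.0445 and 0.0525 m and angle between the z axis of cup and the z axis of jacket, either way round below 0.06 rad and angle between cup's own z axis and vertical below 0.1 rad and horizontal distance between cup and jacket below 0.006 m and linear speed of each of cup, jacket below 0.02 m/s); the robot touches nothing.
It fails at once if the cup pressed in past its stripe so that it wedges (foot less than 43.5 mm above the jacket's underside) (horizontal distance between cup and jacket below 0.02 m and z of cup in the frame of jacket below 0.0435 m).
It fails at once if the cup dropped into the jacket (faster than 0.3 m/s inside it) (horizontal distance between cup and jacket below 0.015 m and z of cup in the frame of jacket between 0 and 0.085 m and linear speed of cup above 0.3 m/s and value of joint carriage below 0.01 m).
It fails at once if the cup pressed roughly (more than 40 N against the jacket) (contact force between cup and jacket above 40 N).
It fails at once if the grey cup moved by more than 15 mm (distance of dark_cup from where it was at the start of the episode above 0.015 m).
It fails at once if something else on the bench moved by more than 30 mm (distance of any of reagent_bottle, small_bottle, pink_box, tip_box, beaker from where it was at the start of the episode above 0.03 m).
It also fails if it takes over 54 s, if anything falls off the work surface, if the arm or the gripper's body presses on something with over 40 N, if the wrist force passes 120 N, or if a joint passes its speed limit or range.

## Working session

There is one attempt and no reset: what is moved stays moved. The work goes in short steps, each a Python script; the robot and the scene stay as the last script left them, time stands still between calls to the robot, and variables do not carry over. Pictures are saved under pics/ and viewed, at most 10 in all, crops included, and the job is handed in when it is done.

```bash
mkdir -p pics; ls; python3 - <<'E'
from station import *
import cv2,numpy as np
o=get_obs();print({k:o[k] for k in o})
ims=[]
for c in("scene","top"):
    im=get_image(c);cv2.imwrite(f"pics/{c}0.png",cv2.cvtColor(im,cv2.COLOR_RGB2BGR))
    k=get_calibration(c);print(c,k)
    for n in("cup","dark_cup","rack","jacket","post","carriage","station","flap","disc"):
        print(n,[(round(d["score"],2),np.round(d["extent"]).tolist()) for d in spot_in(n,c)[:4]])
print(get_obs()["t"])
E
```

```text
pics
{'t': 0.0, 'joint_pos': array([ 5.66530713e+01,  1.24781734e+01,  9.25282077e+01,  7.48306976e-05,
        7.51308279e+01, -6.42837932e+00]), 'qvel': array([-0.02526927, -0.04141157,  0.02732129,  0.04629824, -0.03863112,
        0.07598655]), 'effort': array([ 6.38244546e-04, -3.96840441e+01, -3.03853691e+01, -7.49282185e-05,
        9.76348267e-03, -8.70538202e-06]), 'tcp_pos': array([282.48397838, 556.61533951, 229.95539952]), 'ee_rot': array([-1.79863662e+02, -1.54338782e-02,  1.53081413e+02]), 'wrist_force': array([ 0.89673507,  0.27047617, -0.28050269]), 'moment': array([-0.06608744,  0.00901702,  0.00875787]), 'grip_force': 0.0, 'grip_width': 85.41801435024274}
scene {'fx': 453.1244416299509, 'fy': 453.1244416299509, 'cx': 261.0027223575976, 'cy': 196.0142540719702, 'R': array([[ 0.68853686,  0.72502055,  0.01619259],
       [ 0.54361571, -0.50122429, -0.67324303],
       [-0.47999891,  0.47235519, -0.73924395]]), 't': array([-375.70903192, -164.79611058, 1898.20983154])}
cup [(0.88, [270.0, 157.0, 26.0, 20.0]), (0.84, [300.0, 145.0, 24.0, 12.0]), (0.56, [328.0, 167.0, 20
[... 695 characters left out ...]
-0.02138265, -0.99976839,  0.00243829],
       [-0.99355978,  0.02097829, -0.1113502 ],
       [ 0.11127326, -0.00480354, -0.99377824]]), 't': array([  10.74829859,  540.76351533, 1523.91965085])}
cup [(0.73, [151.0, 193.0, 19.0, 32.0]), (0.68, [141.0, 252.0, 28.0, 21.0]), (0.68, [190.0, 256.0, 24.0, 20.0]), (0.67, [127.0, 144.0, 28.0, 19.0])]
dark_cup [(0.58, [189.0, 193.0, 23.0, 31.0])]
rack [(0.76, [176.0, 201.0, 76.0, 39.0])]
jacket [(0.65, [268.0, 166.0, 16.0, 19.0])]
post [(0.9, [268.0, 184.0, 28.0, 54.0]), (0.34, [264.0, 166.0, 13.0, 18.0])]
carriage [(0.83, [267.0, 187.0, 33.0, 51.0])]
station [(0.82, [319.0, 172.0, 139.0, 80.0])]
flap []
disc [(0.21, [164.0, 141.0, 20.0, 25.0])]
1.0
```

```bash
python3 - <<'E'
import cv2
s=cv2.imread("pics/scene0.png");t=cv2.imread("pics/top0.png")
a=cv2.resize(s[120:330,140:420],(800,600),interpolation=cv2.INTER_CUBIC);cv2.imwrite("pics/s1.png",a)
a=cv2.resize(t[110:290,100:340],(800,600),interpolation=cv2.INTER_CUBIC);cv2.imwrite("pics/t1.png",a)
E
```

```text
(no output)
```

View pics/s1.png

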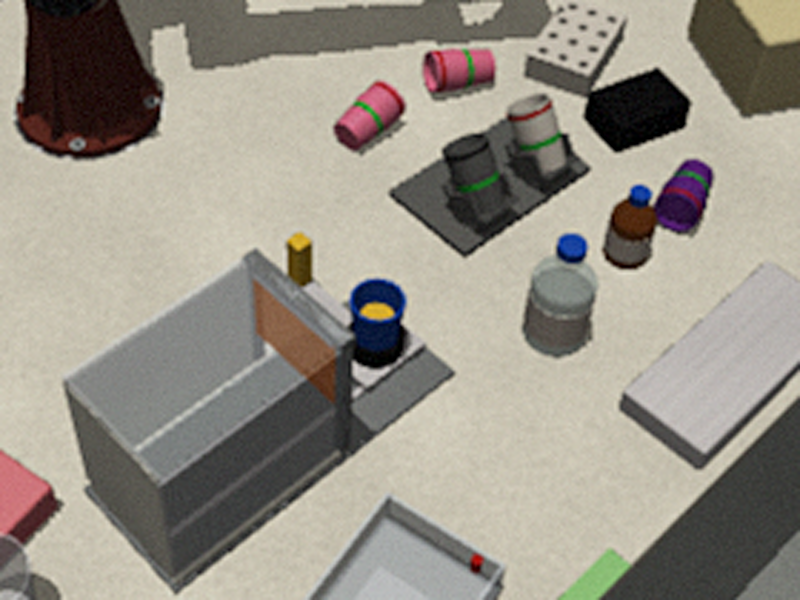

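View pics/t1.png

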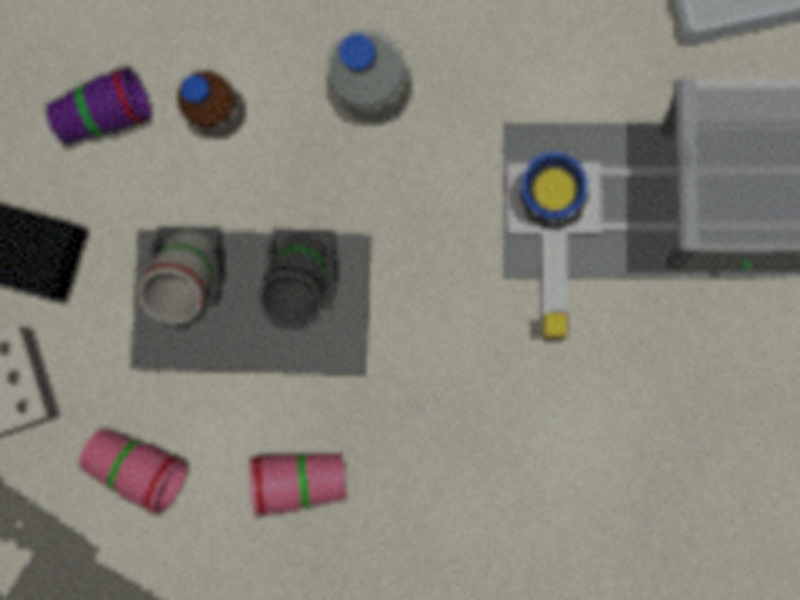

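```bash
cat > h.py <<'E'
from station import *
import numpy as np,cv2
from scipy.optimize import least_squares
K={c:get_calibration(c) for c in("scene","top")}
def proj(c,X):
    k=K[c];p=np.atleast_2d(X)@np.array(k["R"]).T+k["t"]
    return np.c_[k["fx"]*p[:,0]/p[:,2]+k["cx"],k["fy"]*p[:,1]/p[:,2]+k["cy"]]
def onz(c,uv,z):
    k=K[c];R=np.array(k["R"]);C=-R.T@k["t"]
    d=np.c_[(np.atleast_2d(uv)-[k["cx"],k["cy"]])/[k["fx"],k["fy"]],np.ones(len(np.atleast_2d(uv)))]@R
    return C+d*((z-C[2])/d[:,2])[:,None]
A=np.linspace(0,2*np.pi,60)
def ring(c,r,ax=(0,0,1)):
    ax=np.array(ax,float);u=np.cross(ax,[0,1,0]);u/=np.linalg.norm(u);v=np.cross(ax,u)
    return np.array(c)+r*(np.cos(A)[:,None]*u+np.sin(A)[:,None]*v)
E
python3 - <<'E'
from h import *
im={c:cv2.cvtColor(cv2.imread(f"pics/{c}0.png"),cv2.COLOR_BGR2RGB) for c in K}
for c,z0 in(("top",(235,155,300,215)),("scene",(225,195,300,250))):
    h=cv2.cvtColor(im[c],cv2.COLOR_RGB2HSV);x0,y0,x1,y1=z0
    for nm,lo,hi in(("blue",(100,120,50),(130,255,255)),("yel",(20,120,90),(35,255,255))):
        m=cv2.inRange(h,lo,hi);q=np.zeros_like(m);q[y0:y1,x0:x1]=m[y0:y1,x0:x1]
        n,l,s,ct=cv2.connectedComponentsWithStats(q)
        for i in range(1,n):
            if s[i,4]>8: print(c,nm,s[i].tolist(),ct[i].round(2).tolist())
# post top / disc / jacket on top view
g=cv2.cvtColor(im["top"],cv2.COLOR_RGB2GRAY)
corn=[(141.4,179),(211.3,180.8),(209.5,222.2),(139.6,220.7)]
print("rack",onz("top",corn,4).round(1).tolist())
sc=[(u/2.857+140,v/2.857+120) for u,v in[(390,190),(465,253),(590,170)]]
print("rack scene L,front,right",onz("scene",sc,4).round(1).tolist())
for nm,u,z in(("rim",(555,188),112),("disc",(554,190),82),("post",(556,325),100)):
    print(nm,onz("top",[(100+u[0]/3.333,110+u[1]/3.333)],z).round(1).tolist())
for nm,u,z in(("rim",(378,302),112),("post",(299,242),100)):
    print(nm,onz("scene",[(140+u[0]/2.857,120+u[1]/2.857)],z).round(1).tolist())
for c in K:
  get_image(c)
  for n in("rack","cup","dark_cup"):
    for d in regions_of(n,c)[:2]:
        m=d["region"].astype(np.uint8);print(c,n,round(d["score"],2),np.round(d["extent"],1).tolist(),m.sum(),[np.round(a,1).tolist() if hasattr(a,'__len__') else a for a in cv2.minAreaRect(cv2.findNonZero(m))])
E
```

```text
top blue [257, 156, 18, 20, 99] [264.9, 164.3]
top yel [260, 161, 13, 12, 119] [265.85, 166.16]
top yel [263, 204, 7, 7, 46] [266.07, 207.07]
scene blue [263, 218, 19, 25, 285] [271.47, 229.12]
scene yel [241, 202, 8, 6, 35] [244.29, 204.34]
scene yel [266, 226, 12, 6, 51] [271.45, 228.24]
rack [[583.1, 436.4, 4.0], [571.3, 185.5, 4.0], [423.1, 193.2, 4.0], [433.7, 441.4, 4.0]]
rack scene L,front,right [[423.6, 200.1, 4.0], [572.3, 192.1, 4.0], [586.7, 434.4, 4.0]]
rim [[602.1, -12.4, 112.0]]
disc [[604.9, -11.8, 82.0]]
post [[464.8, -10.5, 100.0]]
rim [[612.1, -13.5, 112.0]]
post [[472.3, -11.8, 100.0]]
scene rack 0.97 [312.3, 186.8, 73.0, 47.9] 1220 [[311.6, 183.6], [34.2, 61.6], 55.88552474975586]
scene rack 0.16 [272.9, 230.2, 17.5, 25.8] 367 [[272.0, 229.5], [23.0, 18.0], 90.0]
scene cup 0.93 [327.9, 165.6, 16.1, 22.1] 343 [[328.5, 167.0], [26.9, 14.9], 71.56504821777344]
scene cup 0.91 [378.6, 189.8, 17.1, 28.9] 364 [[379.5, 188.4], [16.5, 26.4], 21.801406860351562]
scene dark_cup 0.76 [306.5, 181.4, 21.7, 28.0] 372 [[307.0, 180.5], [27.7, 15.7], 63.43495178222656]
scene dark_cup 0.63 [334.4, 225.9, 24.8, 43.9] 838 [[336.9, 223.4], [23.3, 43.9], 14.03624439239502]
top rack 0.94 [177.0, 199.8, 75.0, 44.3] 2205 [[174.8, 200.2], [71.3, 43.9], 1.6365771293640137]
top rack 0.48 [190.1, 193.6, 18.2, 30.5] 409 [[189.0, 193.7], [17.4, 27.8], 18.43494987487793]
top cup 0.93 [150.9, 195.8, 18.9, 27.5] 418 [[152.0, 193.5], [25.0, 20.0], 90.0]
top cup 0.88 [142.1, 253.1, 29.2, 25.5] 478 [[139.4, 250.2], [30.4, 17.0], 26.56505012512207]
top dark_cup 0.66 [188.5, 193.6, 23.0, 30.5] 444 [[189.2, 194.1], [19.2, 27.7], 26.56505012512207]
top dark_cup 0.61 [320.5, 172.3, 141.2, 80.3] 7224 [[318.3, 166.4], [68.8, 141.7], 78.47628021240234]
```

```bash
python3 - <<'E'
from h import *
print("go",grasp_offset)
for c in K: print(c,"C",(-np.array(K[c]["R"]).T@K[c]["t"]).round())
print("post top",onz("top",(266.07,207.07),100),"scene",onz("scene",(244.29,204.34),100))
print("disc top",onz("top",(265.85,166.16),82))
print("scene blue bbox->rim: ")
th=np.radians(-3);Rz=np.array([[np.cos(th),-np.sin(th),0],[np.sin(th),np.cos(th),0],[0,0,1]])
O=np.array([502.5,314,0]);ax=Rz@[-np.sin(np.radians(35)),0,np.cos(np.radians(35))]
f=O+Rz@[45,60,36];print("foot",f,"ax",ax,"rim",f+95*ax)
J=np.array([606.,-12,0])
S=5
out=[]
for c,(x0,y0,w,h) in(("top",(135,175,80,50)),("scene",(275,145,80,60)),("top",(245,150,45,65)),("scene",(230,190,65,65))):
    im=cv2.imread(f"pics/{c}0.png")[y0:y0+h,x0:x0+w];im=cv2.resize(im,None,fx=S,fy=S,interpolation=cv2.INTER_CUBIC)
    def dr(P,col):
        q=((proj(c,P)-[x0,y0]+.5)*S-.5).round().astype(int);cv2.polylines(im,[q],True,col,1)
    dr(O+np.array([[-75,-125,4],[75,-125,4],[75,125,4],[-75,125,4]])@Rz.T,(0,255,255))
    for y,col in((60,(255,0,0)),(-60,(0,0,255))):
        ff=O+Rz@[45,y,36]
        dr(ring(ff+95*ax,31,ax),col);dr(ring(ff+52*ax,31,ax),col);dr(ring(ff+41*ax,28.6,ax),col)
    dr(ring(J+[0,0,112],33.3),(0,0,255));dr(ring(J+[0,0,112],29.3),(0,0,255));dr(ring(J+[0,0,82],21.5),(255,0,255))
    dr(J+np.array([[-152,-12,100],[-128,-12,100],[-128,12,100],[-152,12,100]]),(0,255,0))
    out.append(im)
H=330
a=np.zeros((600,800,3),np.uint8)
a[:250,:400]=out[0];a[300:600,:400]=out[1];a[:325,400:625]=out[2][:325];b=cv2.resize(out[3],(270,270));a[330:600,400:670]=b
cv2.imwrite("pics/ov1.png",a)
E
```

```text
go 18.700000000000003
scene C [1259. -707. 1298.]
top C [ 368.    7. 1575.]
post top [[466.28194039  -8.03979674 100.        ]] scene [[470.16421209 -11.58004181 100.        ]]
disc top [[607.80754605 -10.56313865  82.        ]]
scene blue bbox->rim: 
foot [550.57848644 371.56265405  36.        ] ax [-0.57279037  0.03001867  0.81915204] rim [496.16340131 374.41442783 113.81944421]
```

View pics/ov1.png

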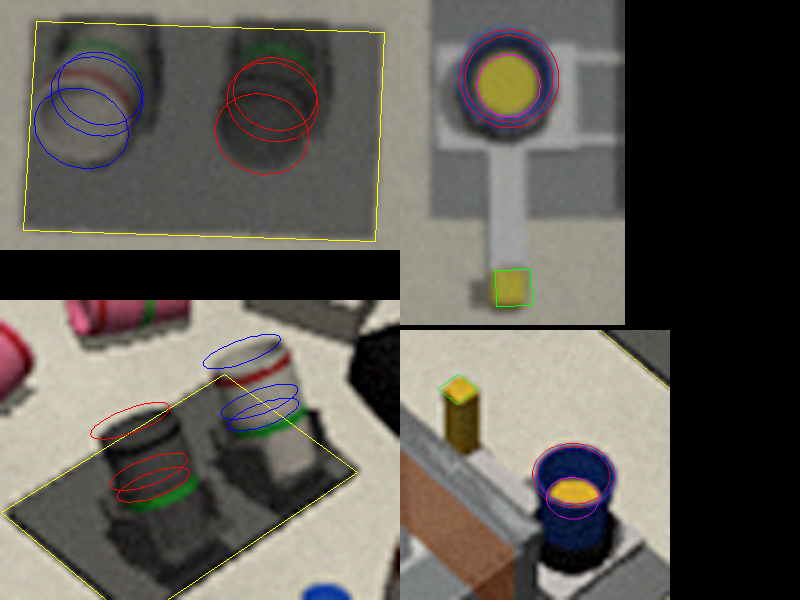

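```bash
python3 - <<'E'
import cv2,numpy as np
a=np.zeros((600,800,3),np.uint8);S=14
t=cv2.imread("pics/top0.png")[174:214,138:166];s=cv2.imread("pics/scene0.png")[148:190,312:340]
f=lambda i:cv2.resize(i,None,fx=S,fy=S,interpolation=cv2.INTER_CUBIC)
t=f(t);s=f(s);a[:t.shape[0],:t.shape[1]]=t;a[:s.shape[0],400:400+s.shape[1]]=s
cv2.imwrite("pics/z1.png",a)
E
```

```text
(no output)
```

View pics/z1.png

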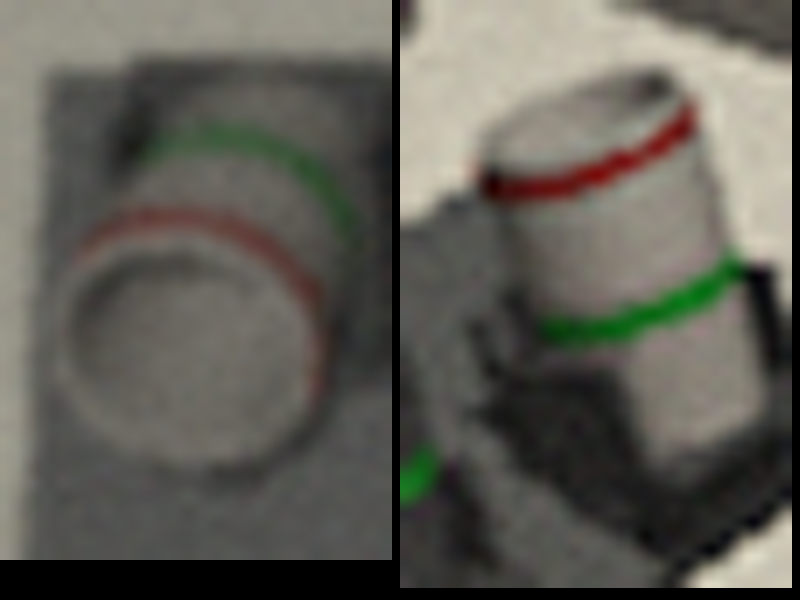

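```bash
python3 - <<'E'
from h import *
T=lambda L:[(138+(u+.5)/14-.5,174+(v+.5)/14-.5) for u,v in L]
Sc=lambda L:[(312+(u-400+.5)/14-.5,148+(v+.5)/14-.5) for u,v in L]
obs=[("top",95,31,T([(58,340),(325,380),(195,468),(165,232),(290,445),(90,430)])),
 ("top",86,31,T([(85,245),(160,217),(240,232),(310,285)])),
 ("top",41.5,28.65,T([(155,150),(215,133),(290,160),(345,220)])),
 ("scene",95,31,Sc([(478,168),(520,175),(620,148),(697,98),(560,98),(640,68)])),
 ("scene",86,31,Sc([(490,186),(545,187),(620,163),(688,118)])),
 ("scene",41.5,28.65,Sc([(550,332),(620,325),(690,295),(738,264)]))]
def ax(p):return np.array([-np.sin(p[3])*np.cos(p[4]),-np.sin(p[3])*np.sin(p[4]),np.cos(p[3])])
def res(p,out=False):
    r=[];a=ax(p)
    for c,h,R,pts in obs:
        q=proj(c,ring(p[:3]+h*a,R,a));q=np.vstack([q[i]+(q[(i+1)%60]-q[i])*s for i in range(60) for s in(0,.5)])
        sh=p[5:7] if c=="top" else p[7:9]
        d=[np.linalg.norm(q+sh-x,axis=1).min() for x in pts];r+=d
        if out:print(c,h,np.round(d,2))
    return np.r_[r,np.degrees(p[4]+.0524)/6,np.degrees(p[3]-.611)/3,np.array(p[5:9])/.6]
p0=np.r_[550,371,36,.61,-.05,0,0,0,0]
s=least_squares(res,p0,x_scale=[5,5,5,.05,.05,.5,.5,.5,.5],diff_step=1e-4);p=s.x
res(p,True);print(p[:3].round(1),np.degrees(p[3:5]).round(1),p[5:].round(2),"rim",(p[:3]+95*ax(p)).round(1),"at80",(p[:3]+80*ax(p)).round(1))
p=s.x.copy();p[5:]=0
f=least_squares(lambda q:res(np.r_[q,0,0,0,0]),p[:5],x_scale=[5,5,5,.05,.05],diff_step=1e-4).x;print(f[:3],np.degrees(f[3:]),(f[:3]+95*ax(f)))
E
```

```text
top 95 [0.31 0.71 0.47 0.35 0.92 0.77]
top 86 [0.63 0.21 0.2  0.24]
top 41.5 [0.45 0.39 0.24 0.12]
scene 95 [0.33 0.61 0.77 1.07 0.55 0.15]
scene 86 [0.38 0.49 0.53 0.49]
scene 41.5 [0.05 0.43 0.64 0.09]
[556.8 373.8  34. ] [35.  -1.6] [0.09 0.09 0.19 0.02] rim [502.3 375.3 111.8] at80 [510.9 375.1  99.6]
[556.54141599 373.43903814  33.41035647] [34.92282044 -1.99329106] [502.18943757 375.33067907 111.3031298 ]
```

```bash
cat >> h.py <<'E'
from scipy.spatial.transform import Rotation as Ro
def att(tilt,yaw,flip=False):
    # tool z = -cup axis; cup leans by tilt towards -x (after yaw)
    t=np.radians(tilt);a=np.array([-np.sin(t),0,np.cos(t)])
    z=-a;y=np.array([0,1.,0])*(-1 if flip else 1);x=np.cross(y,z)
    return Ro.from_euler('z',yaw,degrees=True)*Ro.from_matrix(np.c_[x,y,z])
def eul(r): return r.as_euler('xyz',degrees=True)
E
python3 - <<'E'
from h import *
f=np.array([556.3,373.3,34.6]);
for flip in(0,1):
    r=att(35,-2.5,flip);a=-r.as_matrix()[:,2]
    for h in(200,59.3):
        print(flip,h,eul(r).round(1),np.round(solve_ik(f+h*a,eul(r)),1) if solve_ik(f+h*a,eul(r)) is not None else None)
    d=att(0,0,flip);q=solve_ik([606,-12,250],eul(d));print(eul(d),None if q is None else np.round(q,1))
    d=att(0,0,flip);q=solve_ik([560,370,280],eul(d));print(eul(d),None if q is None else np.round(q,1))
E
```

```text
0 200 [180.   35.  177.5] [ 46.7  -1.2 117.3 -37.3  45.8 -18.5]
0 59.3 [180.   35.  177.5] [ 39.9  15.2 114.1 -46.6  32.2 -11.4]
[180.   0. 180.] [ -7.8   9.3  94.    0.   76.7 -97.8]
[180.   0. 180.] [ 27.5  16.1  82.8   0.   81.1 -62.5]
1 200 [180.  -35.   -2.5] None
1 59.3 [180.  -35.   -2.5] None
[180.   0.   0.] [-7.8  9.3 94.  -0.  76.7 82.2]
[180.   0.   0.] [ 27.5  16.1  82.8  -0.   81.1 117.5]
```

```bash
python3 - <<'E'
from h import *
f=np.array([556.3,373.3,34.6]);r=att(35,-2.5);a=-r.as_matrix()[:,2];e=eul(r)
goto(f+190*a,e)
move_l(f+115*a,e,speed=120)
o=get_obs();print(o["t"],o["tcp_pos"]-(f+115*a),o["wrist_force"])
a_=np.zeros((600,800,3),np.uint8);S=9
for i,(c,x0,y0) in enumerate((("top",130,170),("scene",295,130))):
    im=cv2.cvtColor(get_image(c),cv2.COLOR_RGB2BGR);cv2.imwrite(f"pics/{c}1.png",im)
    z=cv2.resize(im[y0:y0+60,x0:x0+44],None,fx=S,fy=S,interpolation=cv2.INTER_CUBIC)
    q=((proj(c,get_obs()["tcp_pos"]+np.array([0*a,-50*a]))-[x0,y0]+.5)*S-.5).round().astype(int)
    cv2.polylines(z,[q],False,(0,255,255),1)
    a_[:z.shape[0],400*i:400*i+z.shape[1]]=z[:,:400]
cv2.imwrite("pics/pre.png",a_)
E
```

```text
3.125 [0.19909296 0.46706536 0.36670898] [ 0.41644343  0.55710756 -0.21498684]
```

View pics/pre.png

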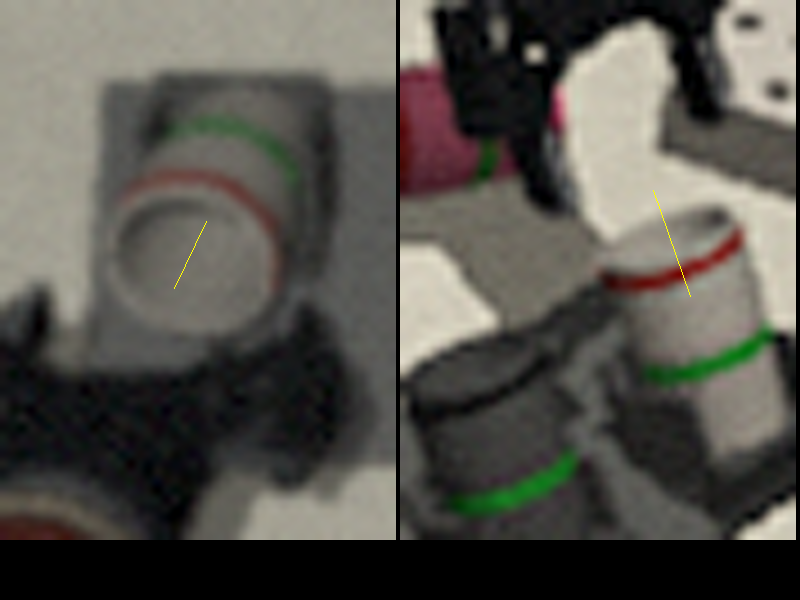

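```bash
python3 - <<'E'
from h import *
f=np.array([556.3,373.3,34.6])+[1,-1,0];r=att(35,-2.5);a=-r.as_matrix()[:,2];e=eul(r)
for h in(90,75,59.3):
    move_l(f+h*a,e,speed=80);o=get_obs();print(h,o["wrist_force"].round(1))
    if np.linalg.norm(o["wrist_force"])>12: break
else:
    grip(50,40);o=get_obs();print(o["t"],o["grip_width"],o["grip_force"],o["wrist_force"].round(1),o["tcp_pos"].round(1))
    move_l(f+75*a,e,speed=60);o=get_obs();print(o["grip_width"],o["grip_force"],o["wrist_force"].round(1))
E
```

```text
90 [-0.3  0.7  0.3]
75 [ 0.2  0.4 -0.7]
59.3 [0.2 0.4 0.9]
4.725 62.110402147011925 42.58640305604786 [-4.2  0.6  3.5] [523.4 374.5  84. ]
62.206556540161536 43.86835857068945 [-0.2  0.4  0.3]
```

```bash
python3 - <<'E'
from h import *
f=np.array([557.3,372.3,34.6]);r=att(35,-2.5);a=-r.as_matrix()[:,2];e=eul(r)
move_l(f+150*a,e,speed=120)
d=eul(att(0,0))
move_l([520,330,250],d,speed=150)
move_l([606,-12,235],d,speed=200)
move_l([606,-12,197],d,speed=100);wait(.3)
o=get_obs();P=o["tcp_pos"];print(o["t"],o["grip_width"],P.round(1),o["ee_rot"].round(2),o["wrist_force"].round(1))
a_=np.zeros((600,800,3),np.uint8);S=8
for i,(c,x0,y0) in enumerate((("top",242,140),("scene",245,180))):
    im=cv2.cvtColor(get_image(c),cv2.COLOR_RGB2BGR);cv2.imwrite(f"pics/{c}2.png",im)
    z=cv2.resize(im[y0:y0+75,x0:x0+50],None,fx=S,fy=S,interpolation=cv2.INTER_CUBIC)
    F=P-[0,0,59.3]
    for C,R,col in((F,24.5,(0,255,255)),(F+[0,0,95],31,(0,255,255)),(F+[0,0,41.5],28.65,(0,255,255)),(np.array([606,-12,112]),33.3,(255,0,255)),(np.array([606,-12,22]),25,(255,0,255))):
        q=((proj(c,ring(C,R))-[x0,y0]+.5)*S-.5).round().astype(int);cv2.polylines(z,[q],True,col,1)
    a_[:z.shape[0],400*i:400*i+z.shape[1]]=z[:,:400]
cv2.imwrite("pics/ab.png",a_)
E
```

```text
9.9833 62.25182940459036 [606.5 -12.1 197.9] [-1.7999e+02  8.0000e-02  1.7999e+02] [-0.3 -0.4 -0.6]
```

View pics/ab.png

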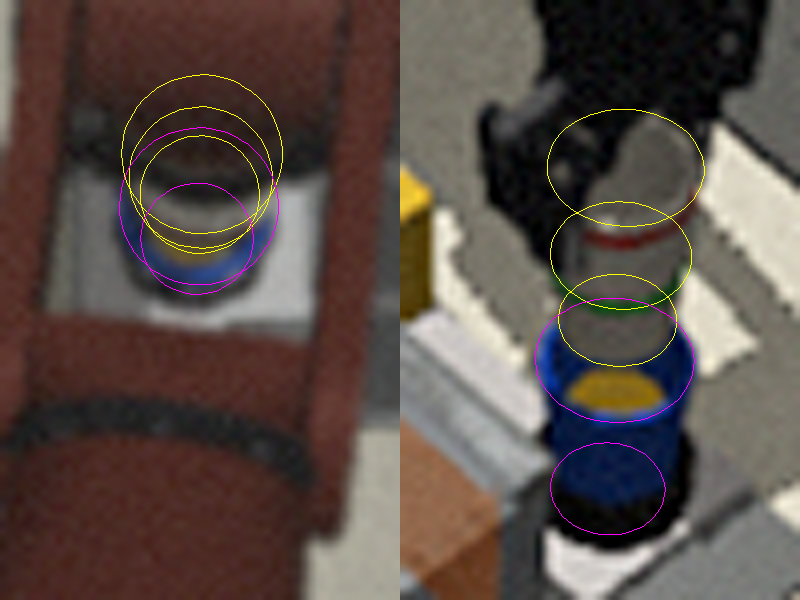

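```bash
python3 - <<'E'
from h import *
d=eul(att(0,0));x,y=606.,-12.
def F():
    w=[]
    for _ in range(3): wait(.03);w.append(get_obs()["wrist_force"])
    return np.mean(w,0)
F0=F();z=197.;move_l([x,y,176],d,speed=40);z=176
print("F0",F0.round(1))
while z>144:
    z-=2;move_l([x,y,z],d,speed=25);f=F()-F0
    print(z,np.round([x,y],1),f.round(1),get_obs()["tcp_pos"].round(1))
    if f[2]>4: break
    s=f[:2].copy()
    if np.linalg.norm(s)>1.2:
        s=s/np.linalg.norm(s)*min(1.,.3*np.linalg.norm(s));x+=s[0];y+=s[1]
print(get_obs()["t"],get_obs()["grip_width"])
E
```

```text
F0 [-0.2 -0.5 -0.8]
174 [606. -12.] [0.6 0.3 0.3] [606.1 -12.  174.2]
172 [606. -12.] [ 0.3  0.1 -0.1] [606.  -12.  171.9]
170 [606. -12.] [0.3 0.3 0.3] [605.9 -12.  169.9]
168 [606. -12.] [ 0.2  0.1 -0.2] [606.  -12.  167.9]
166 [606. -12.] [ 0.1  0.4 -0.1] [606.  -12.  165.9]
164 [606. -12.] [ 0.7  0.4 -0.1] [606.  -12.  163.9]
162 [606. -12.] [0.5 0.5 0. ] [606. -12. 162.]
160 [606. -12.] [ 0.7  0.3 -0.1] [606.  -12.  159.9]
158 [606. -12.] [0.6 0.5 0.5] [606.  -12.  157.9]
156 [606. -12.] [0.6 0.5 0.3] [606.  -12.  155.9]
154 [606. -12.] [0.3 1.2 0.2] [606.  -12.  153.9]
152 [606.1 -11.6] [0.2 0.  0.5] [606.  -11.6 151.9]
150 [606.1 -11.6] [ 0.7  0.1 -0.4] [606.1 -11.6 149.9]
148 [606.1 -11.6] [0.5 0.2 0.2] [606.  -11.6 147.9]
146 [606.1 -11.6] [0.2 0.3 0.2] [606.  -11.6 145.9]
144 [606.1 -11.6] [-0.4  0.2 -0.4] [606.1 -11.6 143.9]
16.4583 61.94255912513197
```

```bash
python3 - <<'E'
from h import *
d=eul(att(0,0));x,y=606.1,-11.6
def F():
    w=[]
    for _ in range(3): wait(.02);w.append(get_obs()["wrist_force"])
    return np.mean(w,0)
F0=np.array([-.2,-.5,-.8]);z=144.;L=[]
while z>134:
    z-=.7;move_l([x,y,z],d,speed=25);f=F()-F0;zz=get_obs()["tcp_pos"][2];L.append((round(zz,2),f.round(1).tolist()));print(L[-1])
    if f[2]>3: break
print(get_obs()["t"])
E
```

```text
(np.float64(143.28), [-0.1, 0.5, -0.1])
(np.float64(142.57), [0.1, 0.3, -0.2])
(np.float64(141.88), [1.3, 0.6, 0.3])
(np.float64(141.15), [0.9, 0.5, -0.2])
(np.float64(140.51), [0.8, 1.2, -0.1])
(np.float64(139.78), [1.0, 1.0, -0.4])
(np.float64(139.06), [0.4, 1.2, -0.5])
(np.float64(138.67), [0.8, 0.9, 1.7])
(np.float64(138.5), [0.1, 1.2, 4.8])
19.1583
```

```bash
python3 - <<'E'
from h import *
d=eul(att(0,0));x,y=606.3,-11.3
def F():
    w=[]
    for _ in range(3): wait(.02);w.append(get_obs()["wrist_force"])
    return np.mean(w,0)
F0=np.array([-.2,-.5,-.8]);z=137.7
while 1:
    zz=get_obs()["tcp_pos"][2]
    if zz<127.9: break
    z-=min(1.5,max(zz-127.4,.3));move_l([x,y,z],d,speed=25);f=F()-F0
    print(round(z,1),get_obs()["tcp_pos"].round(2),f.round(1),round(get_obs()["grip_width"],1))
    if f[2]>15 : break
    s=f[:2]
    if np.linalg.norm(s)>1.5: x+=np.clip(.15*s[0],-.5,.5);y+=np.clip(.15*s[1],-.5,.5)
print(get_obs()["t"])
a_=np.zeros((600,800,3),np.uint8);S=16
c,x0,y0="scene",248,195
im=cv2.cvtColor(get_image(c),cv2.COLOR_RGB2BGR)
z=cv2.resize(im[y0:y0+37,x0:x0+50],None,fx=S,fy=S,interpolation=cv2.INTER_CUBIC);cv2.imwrite("pics/in.png",z[:600])
E
```

```text
136.2 [606.76 -11.58 136.94] [0.1 0.6 6.1] 61.8
134.7 [606.8  -11.69 135.5 ] [-0.6  1.   5.9] 62.2
133.2 [606.9  -11.73 134.12] [-0.4  0.2  6.3] 61.8
131.7 [606.93 -11.79 132.66] [-0.   0.   6.6] 61.5
130.2 [607.   -11.82 131.23] [0.3 0.7 6.2] 61.9
128.7 [607.02 -11.82 129.74] [0.1 0.4 6.4] 62.4
127.2 [607.07 -11.86 128.3 ] [-0.6  0.7  6.5] 62.2
126.3 [607.15 -11.88 127.49] [0.2 0.  7.2] 61.8
21.5583
```

View pics/in.png

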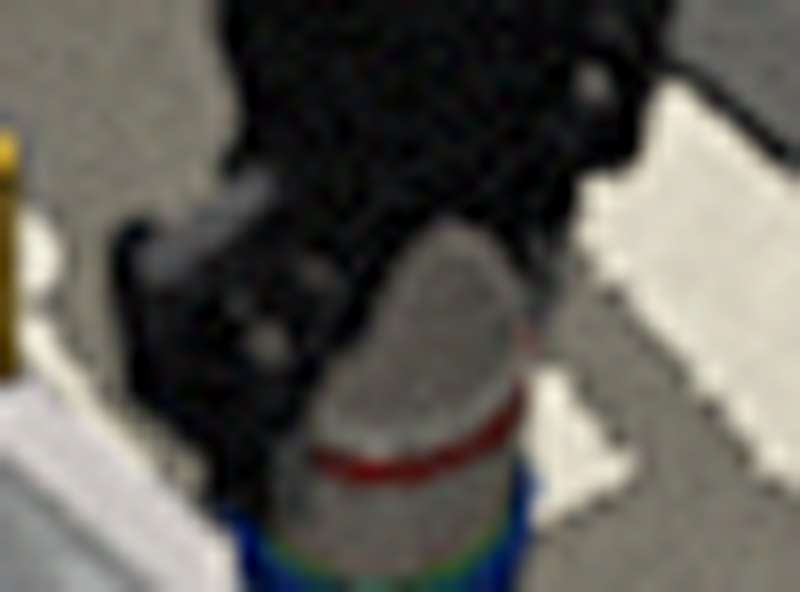

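```bash
python3 - <<'E'
from h import *
d=eul(att(0,0))
p=get_obs()["tcp_pos"]
move_l([607.1,-11.8,127.3],d,speed=20);wait(.1);print(get_obs()["tcp_pos"],get_obs()["wrist_force"])
grip(66);wait(.1);grip(84);print(get_obs()["grip_width"],get_obs()["wrist_force"])
move_l([607.1,-11.8,160],d,speed=60)
move_l([607.1,-11.8,250],d,speed=180)
move_l([462,55,250],d,speed=250)
print(get_obs()["t"])
im=cv2.cvtColor(get_image("scene"),cv2.COLOR_RGB2BGR);cv2.imwrite("pics/scene4.png",im)
S=12;x0,y0=230,190
z=cv2.resize(im[y0:y0+50,x0:x0+66],None,fx=S,fy=S,interpolation=cv2.INTER_CUBIC)
for C,R in((np.array([606.5,-12,112]),33.3),(np.array([606.5,-12,70.5+95]),31),(np.array([606.5,-12,70.5+45.5]),29.05)):
    q=((proj("scene",ring(C,R))-[x0,y0]+.5)*S-.5).round().astype(int);cv2.polylines(z,[q],True,(0,255,255),1)
cv2.imwrite("pics/rel.png",z)
E
```

```text
[607.31239463 -11.8798799  127.54107656] [-0.50415349  1.62316434  4.55813782]
84.03589377492766 [-0.26238699  0.12916984  0.4317102 ]
24.7333
```

View pics/rel.png

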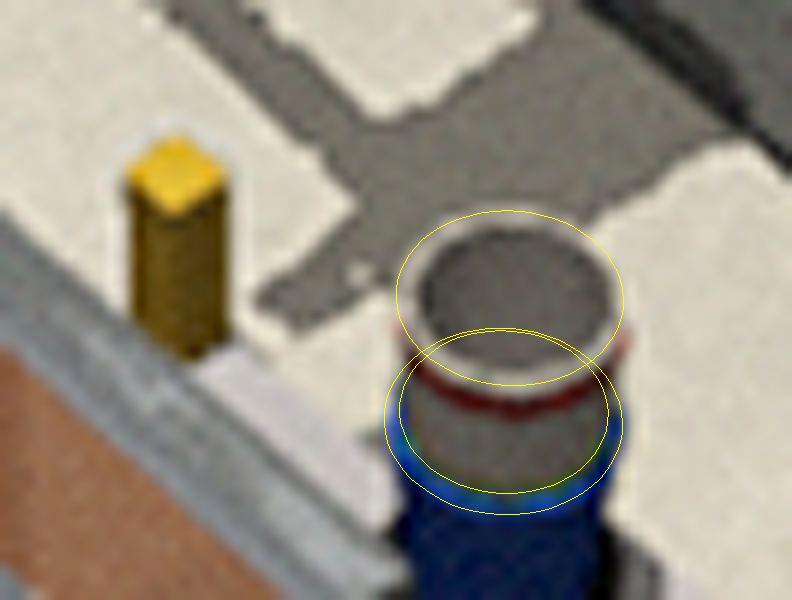

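```bash
python3 - <<'E'
from h import *
im=cv2.imread("pics/scene4.png")[:,:,::-1]
for v in range(205,237): print(v,im[v,270:275].mean(0).round().astype(int).tolist())
for s in(0,-4):
  B=np.array([606.5,-12,22.]);f=B+[0,0,48.5+s]
  for n,C,R in(("jrim out",B+[0,0,90],33.3),("jrim in",B+[0,0,90],29.3),("mouth in",f+[0,0,95],28),("mouth",f+[0,0,95],31),("red",f+[0,0,86],31),("strTop",f+[0,0,45.5],29.05)):
    q=proj("scene",ring(C,R));print(s,n,"back/front v",q[:,1].min().round(2),q[:,1].max().round(2),"u",q[:,0].min().round(2),q[:,0].max().round(2))
for v in(208,209,210,211,212,213,214): 
    print("row",v,im[v,258:290:1].sum(1).tolist()) if v in(210,213) else 0
print("row230",[im[224,u].tolist() for u in list(range(259,266))+list(range(278,286))])
E
```

```text
205 [119, 114, 103]
206 [111, 109, 97]
207 [160, 154, 141]
208 [152, 145, 134]
209 [82, 78, 72]
210 [87, 83, 76]
211 [90, 86, 79]
212 [93, 88, 82]
213 [94, 89, 82]
214 [95, 90, 83]
215 [95, 92, 84]
216 [95, 92, 85]
217 [95, 93, 84]
218 [97, 94, 86]
219 [97, 91, 84]
220 [101, 97, 89]
221 [153, 149, 136]
222 [145, 138, 128]
223 [69, 34, 31]
224 [69, 34, 31]
225 [81, 76, 70]
226 [87, 84, 77]
227 [86, 83, 76]
228 [87, 83, 77]
229 [88, 83, 75]
230 [69, 74, 52]
231 [38, 72, 90]
232 [14, 54, 111]
233 [12, 29, 75]
234 [13, 28, 61]
235 [11, 28, 63]
236 [10, 25, 60]
0 jrim out back/front v 216.86 232.39 u 261.52 281.38
0 jrim in back/front v 217.77 231.43 u 262.71 280.19
0 mouth in back/front v 207.75 220.89 u 263.42 280.57
0 mouth back/front v 207.06 221.62 u 262.5 281.48
0 red back/front v 208.84 223.37 u 262.45 281.35
0 strTop back/front v 217.07 230.62 u 262.81 280.17
-4 jrim out back/front v 216.86 232.39 u 261.52 281.38
-4 jrim in back/front v 217.77 231.43 u 262.71 280.19
-4 mouth in back/front v 208.54 221.68 u 263.4 280.51
-4 mouth back/front v 207.85 222.4 u 262.48 281.42
-4 red back/front v 209.62 224.15 u 262.43 281.29
-4 strTop back/front v 217.82 231.37 u 262.79 280.11
row 210 [315, 320, 334, 342, 320, 321, 407, 481, 406, 257, 191, 223, 220, 253, 242, 261, 257, 255, 249, 285, 426, 603, 645, 618, 609, 608, 596, 593, 598, 609, 624, 621]
row 213 [305, 447, 435, 307, 291, 467, 426, 188, 207, 222, 219, 244, 255, 270, 264, 279, 262, 275, 267, 288, 256, 233, 300, 534, 627, 597, 614, 606, 606, 607, 607, 606]
row230 [[219, 215, 195], [221, 215, 195], [218, 215, 194], [140, 150, 184], [38, 61, 124], [83, 74, 64], [92, 87, 76], [75, 82, 71], [76, 77, 67], [58, 55, 50], [54, 71, 93], [171, 170, 167], [219, 214, 196], [220, 213, 197], [213, 208, 191]]
```

```bash
python3 - <<'E'
from h import *
d=eul(att(0,0))
grip(0);move_l([460,48,78],d,speed=200);wait(.1)
F0=get_obs()["wrist_force"];print(get_obs()["t"],F0.round(1))
y=48
while y>-285:
    st=20 if y>-225 else 4
    y-=st;move_l([460,y,78],d,speed=70 if st==20 else 30)
    o=get_obs();f=o["wrist_force"]-F0
    print(y,o["tcp_pos"].round(1),f.round(1))
    if np.linalg.norm(f)>8: break
print(o["t"])
E
```

```text
26.65 [-0.6 -0.1  0.5]
28 [460.1  27.4  78.2] [ 0.5 -0.3 -0.3]
8 [460.1   7.4  78. ] [ 1.5 -0.1 -0.3]
-12 [460.1 -12.7  78. ] [ 0.9 -0.1 -1.5]
-32 [460.1 -32.7  78. ] [ 0.2 -0.6 -1.1]
-52 [460.1 -52.7  78. ] [ 0.4  0.2 -0.7]
-72 [460.1 -72.7  78. ] [ 0.4 -1.2 -0.4]
-92 [460.1 -92.7  78. ] [ 0.9  0.7 -0.8]
-112 [ 460.1 -112.7   78. ] [0.7 1.  0.4]
-132 [ 460.1 -132.7   78. ] [ 0.7 -0.6 -1.1]
-152 [ 460.1 -152.7   78.1] [ 0.6  1.9 -0.2]
-172 [ 460.1 -172.7   78.1] [ 1.4 -0.7 -0.7]
-192 [ 460.1 -192.7   78.1] [-0.1 -0.4 -0.5]
-212 [ 460.2 -212.9   78.1] [ 0.9 -0.7 -0.7]
-232 [ 460.1 -232.9   78.1] [ 0.8 -0.1 -0.1]
-236 [ 460.  -236.2   78. ] [ 0.6  0.  -0.6]
-240 [ 460.1 -240.3   78. ] [1.  0.3 0. ]
-244 [ 460.  -244.4   78. ] [ 0.2  0.3 -1.1]
-248 [ 460.  -248.4   78. ] [ 1.1 -0.1  0. ]
-252 [ 460.  -252.4   78. ] [ 1.1  0.4 -0.4]
-256 [ 460.  -256.4   78. ] [ 0.9 -0.2  0.1]
-260 [ 460.  -260.4   78. ] [ 0.4  0.6 -0.2]
-264 [ 460.  -261.1   78. ] [0.9 9.3 4.2]
34.9833
```

```bash
python3 - <<'E'
from h import *
d=eul(att(0,0))
move_l([460,-265.5,78],d,speed=20);o=get_obs();print(o["tcp_pos"].round(1),o["wrist_force"].round(1))
move_l([460,-220,78],d,speed=100);move_l([400,-160,300],d,speed=250);move_l([380,200,300],d,speed=300)
print(get_obs()["t"],get_obs()["wrist_force"].round(1))
a=np.zeros((600,800,3),np.uint8)
for i,(c,x0,y0) in enumerate((("scene",150,195),("top",280,130))):
    im=cv2.cvtColor(get_image(c),cv2.COLOR_RGB2BGR);cv2.imwrite(f"pics/{c}5.png",im)
    z=cv2.resize(im[y0:y0+130,x0:x0+130],(400,400),interpolation=cv2.INTER_CUBIC);a[:400,400*i:400*i+400]=z
    h=cv2.cvtColor(im,cv2.COLOR_BGR2HSV);m=cv2.inRange(h,(20,120,90),(35,255,255))
    n,l,s,ct=cv2.connectedComponentsWithStats(m)
    print(c,[(s[j,4],onz(c,ct[j],100).round(1).tolist()) for j in range(1,n) if s[j,4]>8])
cv2.imwrite("pics/fin.png",a[:400])
E
```

```text
[ 459.9 -261.1   78. ] [ 0.3 12.7  7.6]
38.2917 [0.2 0.1 0.3]
scene []
top [(np.int32(43), [[462.6, -286.2, 100.0]])]
```

View pics/fin.png

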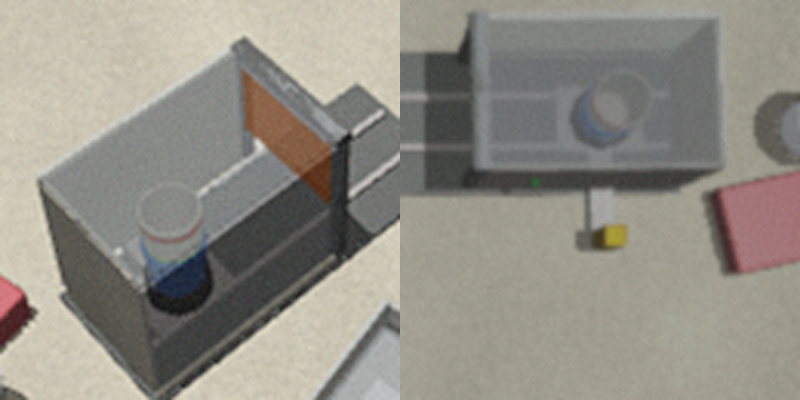

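The picture shows the cup upright in the jacket at about (175,240) with the green stripe visible, and the orange flap hanging shut. The post moved about 278 mm and the push ended against a firm stop.

```bash
python3 -c "
from station import *
wait(.3);print(sign_off())"
```

```text
the job is handed in; nothing more can be done
None
```

I handed the job in, though `sign_off()` returned no verdict: the cup is nested upright with its green stripe at the jacket's rim, the carriage is at its end stop, and the flap is shut.

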